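# Hang the lift-off door of the dry cabinet

## Robot

A 6-joint arm with a two-finger parallel gripper is mounted at the origin on a cart in front of the work surface, level with it; the furniture and walls round the work are solid. World frame = base frame: x ahead of the robot, y to its left, z up, the work surface at z = 0. Lengths are in mm, angles in rad, forces in N, time in s.
With the tool pointing down it reaches from about 300 to 775 mm from the base axis. Payload 14.6 kg.
Tool frame: the origin (TCP) lies on the centre line of the jaws, within the pads' length; the fingertips stand 19 mm ahead of it and the grasp point (between the pads) is the TCP (bot.tip_reach is the distance from the TCP to the fingertips, in mm); z points along the fingers, y is the line along which they close (so a half turn about z gives the same grasp; the last joint's range is limited). The gripper opens to 85 mm and grips with 20 to 120 N. Pads are 22 mm wide; open, the fingers measure 114 mm over their backs; the gripper's body (76 mm by 85 mm) begins 54 mm behind the grasp point. The pads swing forward as they close: fully open they stand 13 mm farther back than shut.
Start: joints at [-1.26, 0.3, 1.521, -0, 1.321, -0.067], TCP at [202.875, -511.206, 224.481] pointing down, gripper open.
Joint ranges: [-3.03, 3.03], [-0.79, 2.21], [0.23, 2.52], [-1.04, 4.18], [0, 3.07], [-2.55, 2.55]. Speed limits (rad/s): [2.22, 2.22, 2.57, 3.14, 3.14, 3.14].

## Interface

Orientations are given as a unit quaternion [w, x, y, z].
In Python, from rig import bot gives the robot as it stands. Calls block until the motion is done:
- bot.move_to(position, orientation): joint-space move of the TCP to a pose.
- bot.servo_line(position, attitude=None, speed=150, until_force=None): straight line of the TCP; attitude=None keeps the orientation; speed is the mean speed in mm/s. With until_force (N) it stops when the force on the tool has changed by that much, and returns True; else False.
- bot.move_joints(angles): joint-space move.
- bot.move_gripper(opening, grip_force=None): finger opening in mm; grip_force is the grip in N (None keeps the last); returns when the fingers have stopped.
- bot.dwell(seconds).
- bot.ik(position, orientation): joint angles nearest the present ones, or None.
- bot.read_state(): the state.
- bot.read_camera(name): name is "scene" or "side" or "wrist"; returns a dict with "image" (480x640x3 uint8, blue, green, red), "depth" (480x640 float32, mm along the optical axis (not along the pixel's ray), 0 where there is no reading), "fovy" (degrees; the focal length in pixels is half the picture's height over the tangent of half this angle, whatever the lens; pixels are square), "cx", "cy" (the principal point, pixels), "eye" and "attitude" of the camera in the world; the wrist camera has in their place "mount" (4x4, takes a point from camera to tool coordinates, whose origin is the TCP and whose axes are the flange's). Camera axes: x right, y down, z forward; pixel columns grow to the right and rows downward; lengths in mm; the calibration is good to about 2 mm. A picture is of the moment at which its call begins: read the wrist's pose just before it.
A pose or a line that the arm cannot do raises bot.MotionError and nothing moves.
- bot.finish_job(): hands the job in; it is judged then, once.
The state is a dict: "clock": time; "joint_positions": joint angles; "qvel": joint speeds; "effort": joint torques, N m; "ee_pos": TCP position; "tool_rot": TCP orientation; "ft_force": force on the tool from outside, world axes, zero at the start; "moment": the same for the moment, N m; "grip_width": finger opening in mm; "grip_force": force on a finger pad.
Only numpy, scipy, OpenCV 4.12 (cv2) and the standard library are available. Lean on these libraries where they do the work, as an engineer would, in place of code of your own. Each camera call takes 0.05 s, during which the arm holds its last target. There are 200 camera calls.

## Task

The clear door of the small white dry-storage cabinet has been washed and stands in the wire drying rack. Hang it back on the cabinet: its two hinge sockets go down over the two upright hinge pins together until the door sits fully home; feel for the pins and work gently, never forcing or dropping the door, because the pin strip has been loosened and screwed on again somewhere along its slots. Then swing the door shut, flat against its seal all along, let go, and leave the things standing about and the other shelf in the rack undisturbed.

Things in the scene. Friction and masses are not known exactly. Their poses are not given: they have to be found in the camera images.
- cabinet: White dry-storage cabinet, fixed, 140 deep (x), 214 wide (y -108 to +106), 212 mm high. Origin: on the bench at the front face. x points inwards (away from the robot), y left, z up. The hinge pins are at the left of its front. The soft black rubber door seal (gives way 4 mm at 10 N), a frame from y -84 to +54 and z 24 to 192 mm, stands 8 mm out of the front (to x = -8).
- hinge_mark (a point): Where the hinge axis would be, at the lower pin's shoulder, with the pin strip pushed fully right: cabinet x -14, y +70, z 30 mm (axes as the cabinet's). The strip that carries both pins is screwed on through level slots, so the pins together really stand somewhere 2 to 20 mm left (cabinet +y) of this mark. How far is not measured; x and z are true; the strip does not give way.
- hinge_mark_up (a point): The same axis at the upper pin's shoulder, z 160 mm. Each of the two upright steel pins is 9.8 mm thick and 18 mm high, with a 0.8 mm bevel at its tip (tips at z 48 and 178 mm), on a round shoulder 16 mm across, on an arm from the flat 28 mm wide strip on the cabinet's front face.
- door: The door, loose, 0.28 to 0.46 kg, aluminium frame with clear pane: 187 wide over the sockets (x, -98 to +88.5), 12 thick (y), 185 mm high. Origin: middle of its underside. x points from hinge edge to free edge, z up, outer face to -y. Its solid top bar (24 mm high) can be pinched across the 12 mm. In the rack its hinge edge looks away from the robot. It swings freely and stays where it is left.
- door_center (a point): Middle of the door, near its centre of mass, 92.5 mm below its top edge; axes as the door's. Hung home it is 106.5 mm above the bench (underside 14 mm clear). Shut, the door's x points to the cabinet's -y and its back lies on the seal. A bar handle stands 26 mm out of the outer face near the free edge (x +79.5, 65 to 125 mm up).
- door_axis (a point): Point on the axis of the door's two sockets, at the lower rim of the lower one: 88.5 mm from the middle on the hinge side, 16 mm above the underside; axes as the door's. The sockets are steel tubes, bore 12, outside 19, height 22 mm, open at both ends, the upper one 130 mm above the lower. Hung home this point lies at the lower shoulder's top, z 30 mm.
- rack: Stainless wire drying rack, fixed, 150 by 169 mm; three slots along its x, 50 mm apart in y, 14 mm clear between wire uprights 70 mm high (at x -55 and +55). Origin: middle, on the bench. Things stand on wires 12.5 mm above the bench: the door in one outer slot, a spare shelf in the other.
- shelf_center (a point): Middle of the cabinet's spare white grid shelf, 130 by 10 by 100 mm, that stands upright in the other outer slot of the rack. Leave it there.
- specimen_cup: White specimen cup with blue lid, 65 across, 65 mm high, loose; origin under its middle. Leave alone.
- bottle: White reagent bottle with blue cap, 34 across, 61 mm high, loose; origin under its middle. Leave alone.
- slides: Black slide box, 71 by 94 by 35 mm, loose; origin under its middle. Leave alone.
There are look-alikes about, which are no part of the job. There is more than one size of the door; the job needs the larger.

How it is judged:
By the outcome, as a careful person would: the job done as asked, in the order asked, and still so for the second after the job is handed in, with the robot touching nothing.
It also fails if it takes over 67 s, if anything falls off the work surface, if the arm or the gripper's body presses on something with over 40 N, if the wrist force passes 120 N, or if a joint passes its speed limit or range.

## Working session

There is one attempt and no reset: what is moved stays moved. The work goes in short steps, each a Python script; the robot and the scene stay as the last script left them, time stands still between calls to the robot, and variables do not carry over. Pictures are saved under pics/ and viewed, at most 10 in all, crops included, and the job is handed in when it is done.

```bash
ls; mkdir -p pics
cat > h.py <<'E'
import numpy as np, cv2
from scipy.spatial.transform import Rotation as R
from rig import bot
def rq(q): return R.from_quat([q[1],q[2],q[3],q[0]])
def toq(r): q=r.as_quat(); return [q[3],q[0],q[1],q[2]]
def cam(n):
    s=bot.read_state(); c=bot.read_camera(n)
    f=240/np.tan(np.radians(c['fovy'])/2)
    if 'mount' in c:
        T=np.eye(4);T[:3,:3]=rq(s['tool_rot']).as_matrix();T[:3,3]=s['ee_pos'];T=T@np.array(c['mount'])
        c['R']=T[:3,:3];c['o']=T[:3,3]
    else:
        a=np.array(c['attitude']); c['R']=a if a.shape==(3,3) else rq(a).as_matrix(); c['o']=np.array(c['eye'])
    c['f']=f; return c
def ray(c,u,v):
    return c['R']@np.array([(u-c['cx'])/c['f'],(v-c['cy'])/c['f'],1.])
def onplane(c,u,v,z): d=ray(c,u,v); return c['o']+d*(z-c['o'][2])/d[2]
def dp(c,u,v): return c['o']+ray(c,u,v)*c['depth'][int(v),int(u)]
def cloud(c):
    v,u=np.mgrid[:480,:640]; d=c['depth']
    P=np.stack([(u-c['cx'])/c['f']*d,(v-c['cy'])/c['f']*d,d],-1)@c['R'].T+c['o']; P[d==0]=np.nan; return P
def proj(c,p):
    q=c['R'].T@(np.array(p)-c['o']); return c['f']*q[0]/q[2]+c['cx'],c['f']*q[1]/q[2]+c['cy']
E
python3 - <<'E'
from h import *
s=bot.read_state();print(s)
for n in ['scene','side']:
    c=cam(n);print(n,c['fovy'],c['cx'],c['cy'],c['eye'],c['R'].round(3).tolist())
    cv2.imwrite(f'pics/{n}0.png',c['image'])
    P=cloud(c);np.savez(f'{n}0.npz',P=P,img=c['image'])
E
```

```text
pics
{'clock': 0.0, 'joint_positions': array([-1.25956689e+00,  3.00509214e-01,  1.52160639e+00, -2.29051466e-05,
        1.32073878e+00, -6.65824246e-02]), 'qvel': array([ 0.00046257, -0.00012611, -0.00018295, -0.00118818, -0.00060804,
        0.00109573]), 'effort': array([ 3.36747653e-04, -5.43508279e+01, -3.61793697e+01, -1.20706172e-04,
        4.02285470e-03,  6.98046634e-06]), 'ee_pos': array([ 202.80899902, -510.9609834 ,  223.88971789]), 'tool_rot': array([-6.24799759e-04,  9.82209543e-01,  1.87787154e-01, -8.79893012e-05]), 'ft_force': array([ 1.37393951, -0.57497669,  0.17031613]), 'moment': array([-0.0149991 , -0.01378481,  0.01024053]), 'grip_force': 0.0, 'grip_width': 85.59293519317198}
scene 53.85636112484499 323.21621115393737 245.71801257642653 [-359.77604401  575.98988986  650.24220115] [[-0.502, -0.435, 0.748], [-0.865, 0.234, -0.444], [0.019, -0.87, -0.493]]
side 44.57373004750987 323.5420783524725 245.36638069202132 [-320.74676991 1148.58380397  805.34612498] [[-0.814, -0.281, 0.509], [-0.581, 0.374, -0.723], [0.013, -0.884, -0.467]]
```

View pics/scene0.png

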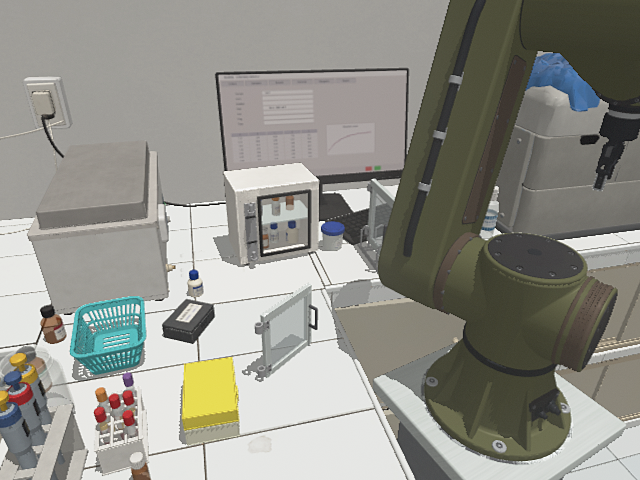

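View pics/side0.png

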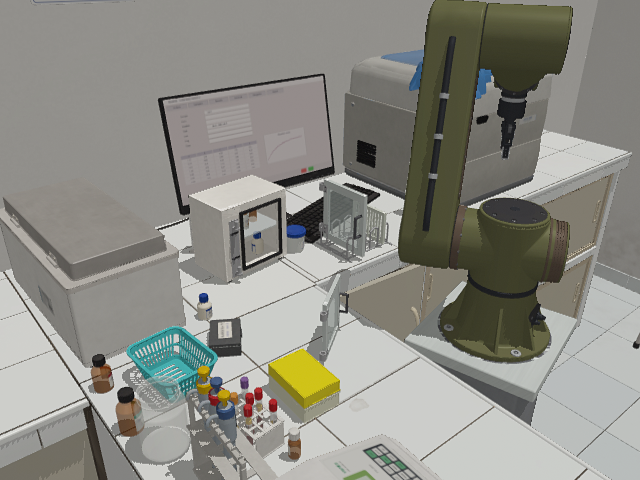

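Scene view: the cabinet is at (272,215), a door stands in the rack at (380,215), and a second door stands free on the bench at (288,330). Side view: cabinet (240,230), rack door (345,215), free door (333,315). The two doors are the only candidates. The description picks the one in the rack, and I'll check its size.

Run:
```python
from h import *
for n,boxes in [('scene',{'cab':(220,160,325,270),'free':(250,285,325,385),'rack':(360,170,400,275)}),('side',{'cab':(185,170,292,285),'free':(315,265,352,360),'rack':(312,175,395,262)})]:
    P=np.load(f'{n}0.npz')['P']
    for k,(a,b,c,d) in boxes.items():
        Q=P[b:d,a:c].reshape(-1,3);Q=Q[np.isfinite(Q[:,0])]
        if k=='cab':
            T=Q[abs(Q[:,2]-212)<5]; T=T[np.linalg.norm(T-np.median(T,0),axis=1)<170]
            r=cv2.minAreaRect(T[:,:2].astype(np.float32)); print(n,k,len(T),T[:,2].mean(),r,cv2.boxPoints(r).round(1).tolist())
        else:
            T=Q[(Q[:,2]>20)&(Q[:,2]<260)]
            T=T[np.linalg.norm(T[:,:2]-np.median(T[:,:2],0),axis=1)<150]
            print(n,k,len(T),'ztop',np.percentile(T[:,2],[50,95,98,99.5]).round(1)); 
            Z=np.percentile(T[:,2],98); H=T[T[:,2]>Z-22]; H=H[H[:,2]<Z+4]
            r=cv2.minAreaRect(H[:,:2].astype(np.float32)); print(r,cv2.boxPoints(r).round(1).tolist())
```

```text
scene cab 1844 210.99861590906568 ((721.824462890625, 111.62181091308594), (214.36441040039062, 223.8026123046875), 81.53512573242188) [[595.4000244140625, 22.100000381469727], [816.7000122070312, -10.899999618530273], [848.2999877929688, 201.1999969482422], [626.9000244140625, 234.10000610351562]]
scene free 2985 ztop [ 87.7 143.2 144.1 145. ]
((269.24920654296875, 282.8731384277344), (15.168068885803223, 145.1074981689453), 21.91219139099121) [[235.10000610351562, 347.3999938964844], [289.29998779296875, 212.6999969482422], [303.3999938964844, 218.39999389648438], [249.1999969482422, 353.0]]
scene rack 1399 ztop [125.6 196.  197.  198. ]
((515.4800415039062, -111.47384643554688), (14.644393920898438, 164.46742248535156), 76.8962631225586) [[433.70001220703125, -100.0], [593.9000244140625, -137.1999969482422], [597.2000122070312, -123.0], [437.0, -85.69999694824219]]
side cab 1964 210.64429900263866 ((722.885498046875, 111.83654022216797), (216.95860290527344, 227.7852325439453), 80.68722534179688) [[592.9000244140625, 23.200000762939453], [817.7000122070312, -13.600000381469727], [852.7999877929688, 200.5], [628.0, 237.3000030517578]]
side free 1067 ztop [ 88.  144.1 144.9 145.9]
((268.49957275390625, 282.7394714355469), (12.868433952331543, 149.7207794189453), 21.809837341308594) [[234.6999969482422, 349.8999938964844], [290.29998779296875, 210.8000030517578], [302.29998779296875, 215.60000610351562], [246.6999969482422, 354.6000061035156]]
side rack 3237 ztop [ 98.7 190.6 195.8 197.4]
((506.3567199707031, -108.71875762939453), (21.13912010192871, 193.7393798828125), 76.98998260498047) [[409.6000061035156, -97.19999694824219], [598.4000244140625, -140.8000030517578], [603.0999755859375, -120.19999694824219], [414.3999938964844, -76.5999984741211]]
```

```bash
cat >> h.py <<'E'
def down(t): # yaw t deg of tool x, pointing down
    a=np.radians(t)/2; return [0,float(np.cos(a)),float(np.sin(a)),0]
def st(): 
    s=bot.read_state(); return dict(t=round(s['clock'],2),p=np.round(s['ee_pos'],1).tolist(),F=np.round(s['ft_force'],1).tolist(),M=np.round(s['moment'],2).tolist(),g=(round(s['grip_width'],1),round(s['grip_force'],1)))
E
python3 - <<'E'
from h import *
for p,t in [((480,-105,380),-13),((515,-110,190),-13),((530,190,420),-8.5),((520,215,200),-8.5),((570,120,200),81.5),((520,120,200),40)]:
    q=bot.ik(p,down(t)); print(p,t,None if q is None else q.__class__ and np.round(q,2))
bot.move_to([460,-105,380],down(-13)); print(st())
c=cam('wrist');print(c['mount'],c['fovy']);cv2.imwrite('pics/w1.png',c['image']);np.savez('w1.npz',P=cloud(c),img=c['image'])
bot.move_to([530,190,400],down(-8.5)); print(st())
c2=cam('wrist');cv2.imwrite('pics/w2.png',c2['image']);np.savez('w2.npz',P=cloud(c2),img=c2['image'])
cv2.imwrite('pics/w12.png',cv2.resize(np.hstack([c['image'],c2['image']]),(800,300)))
E
```

```text
(480, -105, 380) -13 [-0.29  0.1   1.41 -0.    1.64  1.51]
(515, -110, 190) -13 [-0.28  0.28  1.63 -0.    1.23  1.52]
(530, 190, 420) -8.5 [ 0.28  0.27  1.11 -0.    1.76  2.  ]
(520, 215, 200) -8.5 [ 0.33  0.35  1.52 -0.    1.28  2.05]
(570, 120, 200) 81.5 [ 0.14  0.39  1.46 -0.    1.29  0.29]
(520, 120, 200) 40 [ 0.16  0.28  1.6  -0.    1.26  1.03]
{'t': 1.93, 'p': [459.9, -105.5, 379.7], 'F': [-0.1, -1.0, 0.2], 'M': [0.0, 0.05, 0.01], 'g': (85.5, 0.0)}
[[-4.92904909e-04 -9.51998555e-01 -3.06102121e-01  7.82974084e+01]
 [ 9.99999816e-01 -5.77355336e-04  1.85351956e-04 -1.43164388e+00]
 [-3.53184488e-04 -3.06101974e-01  9.51998664e-01 -1.50417710e+02]
 [ 0.00000000e+00  0.00000000e+00  0.00000000e+00  1.00000000e+00]] 70.03257121346408
{'t': 3.15, 'p': [530.2, 188.9, 400.0], 'F': [-0.7, 0.1, 1.1], 'M': [0.04, -0.0, -0.02], 'g': (85.7, 0.0)}
```

View pics/w12.png

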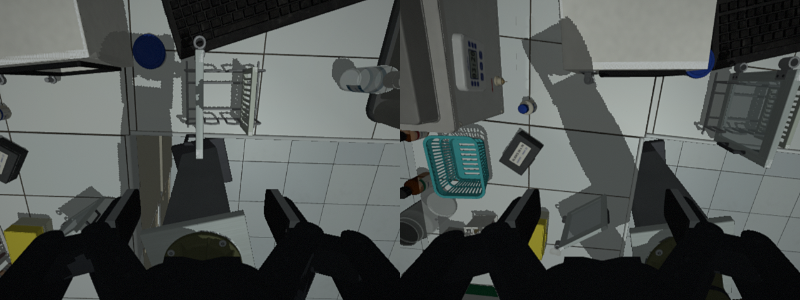

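The left half (w1) shows the door edge-on in the rack: upper socket at (199,42), free end near (199,158), shelf at (245,95). In the right half (w2) the cabinet's front edge runs (562,72)-(715,75), with a pin near (588,77). Next is a close crop of both.

Run:
```python
from h import *
a=cv2.imread('pics/w1.png');b=cv2.imread('pics/w2.png')
A=cv2.resize(a[45:275,250:450],None,fx=2,fy=2,interpolation=cv2.INTER_CUBIC)
B=cv2.resize(b[85:155,240:340],(400,280),interpolation=cv2.INTER_CUBIC)
C=np.zeros((600,800,3),np.uint8);C[:460,:400]=A;C[:280,400:]=B
P=np.load('w1.npz')['P'];Z=P[...,2]
# door top bar mask z 190..204
m=(Z>190)&(Z<204)
n,l,s,_=cv2.connectedComponentsWithStats(m.astype(np.uint8))
for i in range(1,n):
    if s[i,4]>150:
        Q=P[l==i];r=cv2.minAreaRect(Q[:,:2].astype(np.float32));print(s[i],Q[:,2].mean().round(1),np.round(r[0],1),np.round(r[1],1),r[2],cv2.boxPoints(r).round(1).tolist())
P=np.load('w2.npz')['P'];Z=P[...,2]
for lo,hi in [(206,217),(170,184),(155,166)]:
  m=(Z>lo)&(Z<hi);n,l,s,_=cv2.connectedComponentsWithStats(m.astype(np.uint8))
  for i in range(1,n):
    if s[i,4]>10 : 
        Q=P[l==i];r=cv2.minAreaRect(Q[:,:2].astype(np.float32));print(lo,s[i],Q.mean(0).round(1),cv2.boxPoints(r).round(1).tolist())
cv2.imwrite('pics/crop1.png',C)
```

```text
[   0    0  155  118 2224] 194.6 [615.8  80.9] [ 65.3 169.6] 18.539535522460938 [[557.9000244140625, 150.89999389648438], [611.7999877929688, -9.899999618530273], [673.7000122070312, 10.899999618530273], [619.7999877929688, 171.6999969482422]]
[ 313   79   13  175 2190] 198.2 [ 498.1 -108.8] [ 11.9 164.8] 76.3876724243164 [[416.6000061035156, -95.19999694824219], [576.7999877929688, -134.0], [579.5999755859375, -122.5], [419.3999938964844, -83.69999694824219]]
206 [   0    0   90  213 7292] [656.2 422.6 210.2] [[561.7000122070312, 427.29998779296875], [745.5, 384.20001220703125], [765.9000244140625, 471.1000061035156], [582.0999755859375, 514.2000122070312]]
206 [  255     0   252   112 26751] [661.8 121.3 212.9] [[600.7999877929688, 21.700000762939453], [688.5, 8.800000190734863], [719.5999755859375, 220.60000610351562], [631.9000244140625, 233.5]]
170 [  74    0   43  204 1932] [670.4 399.  177.7] [[563.5, 413.6000061035156], [752.4000244140625, 368.20001220703125], [757.2999877929688, 388.29998779296875], [568.2999877929688, 433.70001220703125]]
170 [ 566   89   74  174 1602] [ 53
[... 1102 characters left out ...]
844]]
155 [ 558   92   57  166 1148] [ 509.1 -108.   160.7] [[418.0, -92.0], [598.0, -131.5], [599.9000244140625, -122.5], [419.8999938964844, -83.0]]
155 [294 115  16  20 164] [616.8 201.2 160.8] [[604.0999755859375, 196.89999389648438], [623.7999877929688, 191.39999389648438], [628.0, 206.1999969482422], [608.2000122070312, 211.6999969482422]]
155 [104 146  11  55 311] [597.6 423.8 160.7] [[567.2000122070312, 430.1000061035156], [625.0, 413.8999938964844], [626.0999755859375, 418.0], [568.2999877929688, 434.1000061035156]]
155 [489 469  38  11 206] [ 67.4 -23.2 160.6] [[45.5, -56.70000076293945], [56.29999923706055, -61.099998474121094], [81.0, 0.0], [70.30000305175781, 4.400000095367432]]
```

View pics/crop1.png

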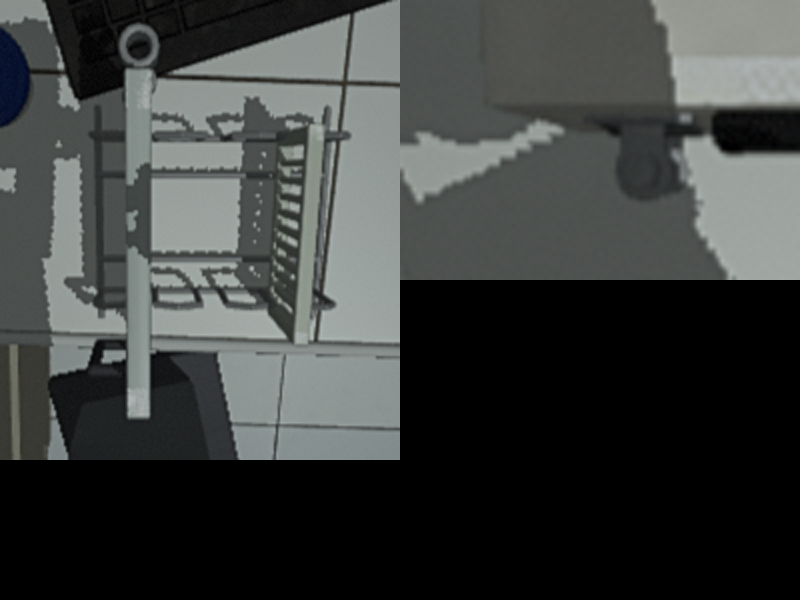

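The crop shows the rack door with a round socket at its far end (full image 319,67), the handle on the left (+y) side and the shelf to the right. The pin tip is at full (300,127). The rack door's top is at z 198 and its frame is 165 mm long, so it is the larger door; the free one is only 145 high. Now I'll grasp it.

Run:
```python
from h import *
bot.move_gripper(45)
bot.move_to([504.1,-110.3,290],down(-13.6))
bot.servo_line([504.1,-110.3,192],speed=100,until_force=8); print(st())
bot.move_gripper(5,60); print(st())
bot.servo_line([504.1,-110.3,222],speed=40); print(st())
bot.servo_line([504.1,-110.3,330],speed=120); print(st())
g=np.array([525.9,215.2])-25*np.array([.9894,-.1453])
bot.servo_line([g[0]-40,g[1],330],attitude=down(-8.4),speed=150)
bot.servo_line([g[0],g[1],225],speed=100); print(st())
bot.dwell(.3)
c=cam('wrist');cv2.imwrite('pics/w3.png',c['image']);P=cloud(c);np.savez('w3.npz',P=P,img=c['image'],R=c['R'],o=c['o'],f=c['f'],cx=c['cx'],cy=c['cy'])
u,v=map(int,proj(c,(600,206,190)));print(u,v)
cv2.imwrite('pics/crop3.png',cv2.resize(c['image'][max(0,v-110):v+110,u-130:u+130],None,fx=2.5,fy=2.5,interpolation=cv2.INTER_CUBIC));print(max(0,v-110),u-130)
```

```text
{'t': 6.03, 'p': [504.4, -110.4, 192.6], 'F': [-0.7, -0.1, 0.3], 'M': [0.07, -0.01, -0.01], 'g': (45.1, 0.0)}
{'t': 6.49, 'p': [504.1, -110.3, 192.1], 'F': [0.4, 0.2, 0.0], 'M': [-0.01, 0.02, -0.01], 'g': (5.2, 0.0)}
{'t': 7.39, 'p': [504.0, -110.3, 221.8], 'F': [-0.4, 0.2, -0.3], 'M': [0.05, -0.04, -0.04], 'g': (5.1, 0.0)}
{'t': 8.44, 'p': [503.9, -110.2, 329.2], 'F': [-0.4, -0.6, 0.0], 'M': [-0.02, 0.01, 0.01], 'g': (5.1, 0.0)}
{'t': 12.08, 'p': [501.3, 218.9, 225.7], 'F': [0.5, -0.4, -0.4], 'M': [0.02, 0.04, 0.05], 'g': (4.7, 0.0)}
322 83
0 192
```

View pics/crop3.png

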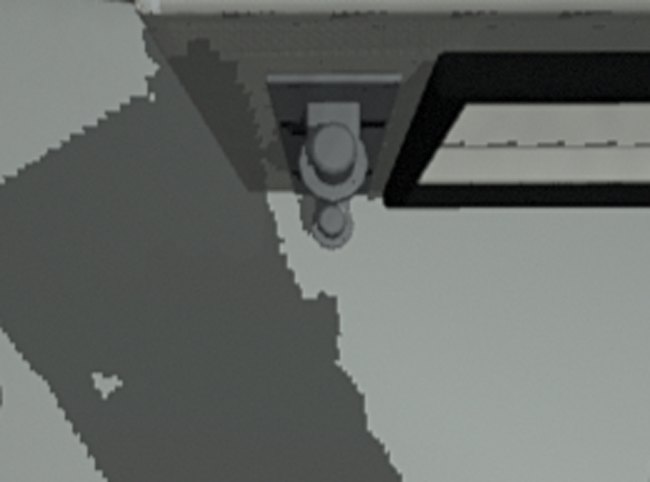

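The gripper closed on nothing (grip 0 N, width 5 mm), so the door was not caught. The picture shows both pins clearly: upper tip at crop (334,148), lower pin at (332,220). I'll check what happened at the rack.

Run:
```python
from h import *
c=cam('side');a=cv2.resize(c['image'][160:280,290:420],None,fx=3,fy=3)
w=cv2.imread('pics/w3.png')
C=np.zeros((480,800,3),np.uint8);C[:360,:390]=a;C[:300,400:]=cv2.resize(w,(400,300));cv2.imwrite('pics/c4.png',C)
P=cloud(c);Q=P[175:262,312:395].reshape(-1,3);Q=Q[(Q[:,2]>192)&(Q[:,2]<202)&(Q[:,0]<620)]
r=cv2.minAreaRect(Q[:,:2].astype(np.float32));print(len(Q),r,cv2.boxPoints(r))
P0=np.load('side0.npz')['P'];Q=P0[175:262,312:395].reshape(-1,3);Q=Q[(Q[:,2]>192)&(Q[:,2]<202)&(Q[:,0]<620)]
r=cv2.minAreaRect(Q[:,:2].astype(np.float32));print(len(Q),r)
```

```text
153 ((495.2689208984375, -107.69728088378906), (20.106433868408203, 171.15899658203125), 77.01966857910156) [[ 409.6181    -98.27104 ]
 [ 576.4035   -136.71619 ]
 [ 580.91974  -117.12352 ]
 [ 414.13434   -78.678375]]
146 ((492.5221252441406, -107.17063903808594), (19.280120849609375, 167.68624877929688), 75.84245300292969)
```

View pics/c4.png

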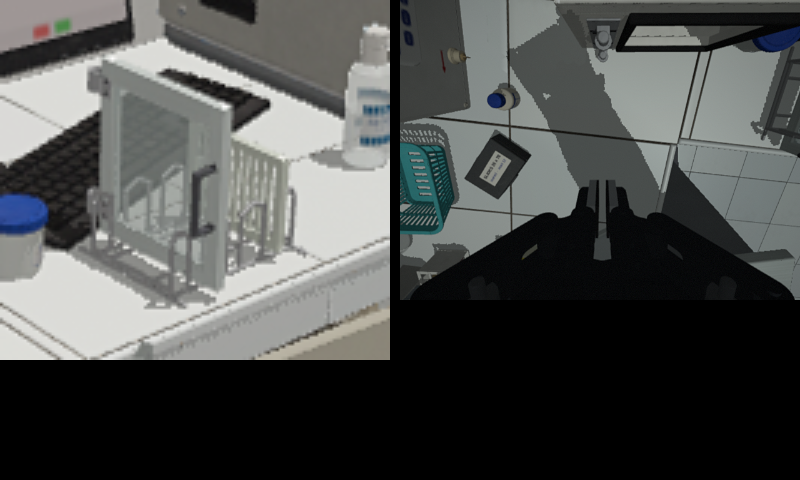

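Run:
```python
from h import *
d=np.load('w3.npz');P=d['P'];s=bot.read_state();print(s['ee_pos'],s['tool_rot'],bot.tip_reach)
T=rq(s['tool_rot']).as_matrix()
L=(P-s['ee_pos'])@T
for v in range(280,420,10): print(v,[tuple(L[v,u].round(0).tolist()) for u in (306,313,320,327,334)])
```

```text
[501.15923353 218.84474199 225.10482047] [-2.76777682e-05  9.97315749e-01 -7.32208325e-02  7.27031268e-05] 19.0
280 [(-94.0, -22.0, 225.0), (-94.0, -14.0, 225.0), (-93.0, -5.0, 224.0), (-94.0, 3.0, 225.0), (-94.0, 11.0, 225.0)]
290 [(11.0, -9.0, -14.0), (11.0, -6.0, -15.0), (-107.0, -5.0, 225.0), (-107.0, 3.0, 225.0), (11.0, 3.0, -14.0)]
300 [(11.0, -9.0, -23.0), (11.0, -6.0, -23.0), (-120.0, -6.0, 224.0), (-121.0, 3.0, 225.0), (12.0, 3.0, -24.0)]
310 [(11.0, -8.0, -31.0), (11.0, -5.0, -32.0), (-134.0, -6.0, 225.0), (-134.0, 3.0, 224.0), (11.0, 3.0, -32.0)]
320 [(11.0, -8.0, -39.0), (12.0, -5.0, -40.0), (-147.0, -6.0, 223.0), (-148.0, 3.0, 224.0), (12.0, 2.0, -40.0)]
330 [(10.0, -8.0, -44.0), (11.0, -5.0, -46.0), (-162.0, -6.0, 224.0), (-162.0, 3.0, 223.0), (11.0, 2.0, -46.0)]
340 [(12.0, -7.0, -53.0), (6.0, -5.0, -44.0), (-177.0, -6.0, 224.0), (-178.0, 3.0, 225.0), (7.0, 2.0, -45.0)]
350 [(12.0, -7.0, -59.0), (2.0, -5.0, -45.0), (-191.0, -6.0, 224.0), (-193.0, 3.0, 225.0), (2.0, 2.0, -45.0)]
360 [(12.0, -7.0, -64.0), (-2.0, -5.0, -45.0), (-206.0, -6.0, 223.0), (-207.0, 3.0, 225.0), (-1.0, 2.0, -46.0)]
370 [(11.0, -7.0, -66.0), (-6.0, -5.0, -45.0), (-219.0, -6.0, 220.0), (-214.0, 3.0, 213.0), (-6.0, 2.0, -45.0)]
380 [(7.0, -7.0, -66.0), (-10.0, -5.0, -46.0), (-223.0, -6.0, 206.0), (-218.0, 3.0, 200.0), (-11.0, 3.0, -45.0)]
390 [(-6.0, -7.0, -56.0), (-228.0, -14.0, 194.0), (-222.0, -6.0, 188.0), (-217.0, 3.0, 182.0), (-212.0, 11.0, 176.0)]
400 [(-7.0, -7.0, -59.0), (-227.0, -14.0, 176.0), (-222.0, -5.0, 172.0), (-218.0, 3.0, 167.0), (-212.0, 10.0, 161.0)]
410 [(-8.0, -7.0, -62.0), (-227.0, -13.0, 162.0), (-222.0, -5.0, 157.0), (-218.0, 3.0, 153.0), (-214.0, 10.0, 149.0)]
```

The depth data explains the miss. The fingertips end about 9 mm behind the nominal TCP, not 19 mm ahead of it, so the jaws closed just above the door. I'll regrasp about 27 mm lower, and locate the pin from w3.

Run:
```python
from h import *
d=np.load('w3.npz');P=d['P'];Z=P[...,2]
for lo,hi in [(173,182),(157,165),(43,52),(206,216)]:
  m=(Z>lo)&(Z<hi)&(P[...,1]<240)&(P[...,1]>-20)&(P[...,0]>580);n,l,s,_=cv2.connectedComponentsWithStats(m.astype(np.uint8))
  for i in range(1,n):
    if s[i,4]>25:
        Q=P[l==i];r=cv2.minAreaRect(Q[:,:2].astype(np.float32));print(lo,s[i],Q.mean(0).round(1),np.round(r[1],1),cv2.boxPoints(r).round(1).tolist())
bot.servo_line([470,215,330],speed=200)
bot.move_gripper(45)
bot.move_to([504.1,-110.3,290],down(-13.6))
hit=bot.servo_line([504.1,-110.3,165],speed=90,until_force=8); print(hit,st())
if not hit:
    bot.move_gripper(5,60); print(st())
    s=bot.read_state()
    if s['grip_width']>9: bot.servo_line([504.1,-110.3,175],speed=25); print(st())
```

```text
173 [260  25 118  24 814] [626.  202.7 177.7] [59.4  8. ] [[614.4000244140625, 176.3000030517578], [622.0999755859375, 173.89999389648438], [639.4000244140625, 230.8000030517578], [631.7000122070312, 233.10000610351562]]
173 [609  41  22   7 100] [598.   52.8 177. ] [7.4 2.5] [[596.0, 48.5], [598.4000244140625, 47.79999923706055], [600.4000244140625, 54.900001525878906], [598.0, 55.599998474121094]]
173 [316  48  19  23 325] [612.7 202.8 178.6] [9.2 9.4] [[607.5, 206.39999389648438], [609.5, 197.1999969482422], [618.5, 199.1999969482422], [616.5, 208.3000030517578]]
157 [265  34  97  47 816] [619.5 204.8 161. ] [52.2 22.2] [[602.4000244140625, 184.6999969482422], [624.4000244140625, 181.39999389648438], [632.0999755859375, 232.89999389648438], [610.2000122070312, 236.1999969482422]]
157 [358  41  15  13  46] [617.  180.5 161.2] [8.9 3.9] [[613.0999755859375, 178.10000610351562], [616.0999755859375, 175.6999969482422], [621.7999877929688, 182.5], [618.7999877929688, 185.0]]
157 [586  41  18  13 139] [599.7  53.4 161. ] [8.4 4. ] [[594.7000122070312, 52.70000076293945], [596.7999877929
[... 692 characters left out ...]
 9.3] [[606.7000122070312, 203.60000610351562], [612.2000122070312, 196.10000610351562], [619.7000122070312, 201.6999969482422], [614.2000122070312, 209.10000610351562]]
206 [ 246    0  394   11 3712] [620.5 154.  210.8] [166.4   2.6] [[606.7999877929688, 68.80000305175781], [609.2999877929688, 68.4000015258789], [633.5, 233.0], [631.0, 233.39999389648438]]
False {'t': 16.44, 'p': [504.3, -110.4, 165.5], 'F': [-1.1, -0.3, 0.4], 'M': [0.02, -0.0, -0.01], 'g': (44.9, 0.0)}
{'t': 16.83, 'p': [504.2, -110.5, 165.3], 'F': [-0.1, -2.0, 4.1], 'M': [-0.38, 0.24, -0.01], 'g': (10.8, 59.4)}
{'t': 17.38, 'p': [504.1, -110.3, 175.0], 'F': [-0.7, -0.4, -3.9], 'M': [-0.23, -0.02, 0.05], 'g': (10.9, 58.5)}
```

Gripped: width 10.9 mm, weight about 4 N. The pin axis measures (612.9, 202.7) at both heights. Now I'll carry the door across and look again.

Run:
```python
from h import *
X=np.array([.9894,-.1453]);pin=np.array([612.9,202.7])
bot.servo_line([504.1,-110.3,305],speed=120); print(st())
g=pin-88.5*X-25*X
bot.servo_line([g[0]-40,g[1],305],attitude=down(-8.35),speed=150)
bot.servo_line([g[0],g[1],198],speed=90); bot.dwell(.3); print(st())
c=cam('wrist');cv2.imwrite('pics/w5.png',c['image']);P=cloud(c);np.savez('w5.npz',P=P,img=c['image'],ee=bot.read_state()['ee_pos'])
u,v=map(int,proj(c,(590,206,212)));print(u,v)
a=c['image'][max(0,v-130):v+110,u-130:u+130];cv2.imwrite('pics/crop5.png',cv2.resize(a,None,fx=2.4,fy=2.4,interpolation=cv2.INTER_CUBIC));print(max(0,v-130),u-130)
Z=P[...,2]
for lo,hi in [(174,182),(206,218),(222,240)]:
  m=(Z>lo)&(Z<hi)&(P[...,1]<240)&(P[...,1]>160)&(P[...,0]<625)&(P[...,0]>460);n,l,s,_=cv2.connectedComponentsWithStats(m.astype(np.uint8))
  for i in range(1,n):
    if s[i,4]>25:
        Q=P[l==i];r=cv2.minAreaRect(Q[:,:2].astype(np.float32));print(lo,s[i],Q.mean(0).round(1),np.round(r[1],1),cv2.boxPoints(r).round(1).tolist())
```

```text
{'t': 18.62, 'p': [503.9, -110.2, 304.2], 'F': [-0.5, 0.9, -4.3], 'M': [-0.02, -0.04, 0.03], 'g': (11.1, 58.5)}
{'t': 22.7, 'p': [500.6, 219.2, 198.2], 'F': [0.7, 0.3, -3.9], 'M': [0.05, 0.04, -0.04], 'g': (11.0, 58.5)}
327 94
0 197
174 [325   5  63  28 376] [621.9 187.1 177.6] [27.3  8.3] [[613.5999755859375, 176.8000030517578], [621.0999755859375, 173.39999389648438], [632.4000244140625, 198.3000030517578], [624.7999877929688, 201.6999969482422]]
174 [316  33  22  27 443] [612.7 202.9 178.7] [9.4 9.5] [[607.2999877929688, 206.39999389648438], [609.5, 197.1999969482422], [618.5999755859375, 199.39999389648438], [616.2999877929688, 208.60000610351562]]
206 [ 298   73   51   62 1468] [587.5 208.  213.7] [18.5 21. ] [[575.2000122070312, 200.5], [596.0, 197.5], [598.5999755859375, 215.6999969482422], [577.7999877929688, 218.6999969482422]]
206 [304 133   5  32  53] [572.4 217.2 212.5] [ 1.1 11.9] [[566.0999755859375, 217.89999389648438], [577.7000122070312, 215.10000610351562], [577.9000244140625, 216.1999969482422], [566.4000244140625, 219.0]]
206 [296 287  12  10 108] [513.1 228.4 213
[... 273 characters left out ...]
 212.39999389648438], [510.0, 212.60000610351562]]
206 [279 298  16   8  85] [510.1 235.  215.1] [6.2 1.5] [[508.8999938964844, 232.39999389648438], [510.3999938964844, 232.1999969482422], [511.5, 238.3000030517578], [510.0, 238.60000610351562]]
206 [353 298  15   7  80] [505.5 204.2 214.9] [5.8 1.7] [[504.6000061035156, 201.10000610351562], [506.29998779296875, 201.10000610351562], [506.29998779296875, 206.89999389648438], [504.6000061035156, 206.89999389648438]]
222 [  273   135   102   281 10252] [524.7 217.1 231.1] [115.6  37.6] [[460.3999938964844, 236.3000030517578], [462.1000061035156, 198.8000030517578], [577.5999755859375, 204.10000610351562], [575.7999877929688, 241.6999969482422]]
```

View pics/crop5.png

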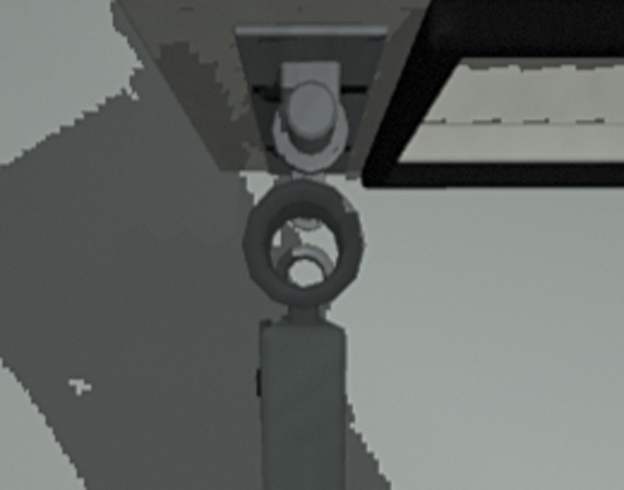

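The picture shows the upper socket ring at crop (304,243), with the lower socket ring visible through it at (306,272), and the upper pin tip at (312,108). I'll get the socket-to-pin offset from rays, move over the pin, and check once more before lowering.

Run:
```python
from h import *
c=cam('wrist')
Xc=np.array([.9894,-.1453]);Yc=np.array([.1453,.9894])
up=onplane(c,197+304/2.4,243/2.4,213.6); lo=onplane(c,197+306/2.4,272/2.4,83.6); pt=onplane(c,197+312/2.4,108/2.4,178)
print(up.round(1),lo.round(1),pt.round(1))
P=cloud(c);Z=P[...,2];m=(Z>211)&(Z<217)&(P[...,0]<605)&(P[...,0]>577)&(P[...,1]>190)&(P[...,1]<225)
Q=P[m][:,:2];a=Q@Xc;b=Q@Yc;print('ring',a.max()-9.5,(b.max()+b.min())/2,np.ptp(b),'up',up[:2]@Xc,up[:2]@Yc,'lo',lo[:2]@Xc,lo[:2]@Yc,'pin',np.array([612.8,202.8])@Xc,np.array([612.8,202.8])@Yc)
```

```text
[587.9 207.7 213.6] [588.8 206.8  83.6] [613.  202.4 178. ]
ring 551.5837923005827 291.14851550893627 18.50037134534341 up 551.4494855510229 290.88025078936573 lo 552.5338020034449 290.1176337662845 pin 576.8374799999999 289.69016
```

```bash
cat >> h.py <<'E'
Xc=np.array([.9894,-.1453]);Yc=np.array([.1453,.9894])
def rel(dx,dy,dz,**k):
    p=np.array(bot.read_state()['ee_pos']); p[:2]+=dx*Xc+dy*Yc; p[2]+=dz; return bot.servo_line(p.tolist(),**k)
E
python3 - <<'E'
from h import *
p=np.array([500.45,219.0]); p=p+24.9*Xc-0.9*Yc
s=bot.read_state()['ee_pos'];print(s)
bot.servo_line([*p,198],speed=50)
bot.servo_line([*p,188],speed=30);bot.dwell(.2);print(st())
h=bot.servo_line([*p,176],speed=15,until_force=4);print(h,st())
if h: rel(0,0,0.8,speed=10)
c=cam('wrist');cv2.imwrite('pics/w6.png',c['image'])
u,v=map(int,proj(c,(612,203,200)));a=c['image'][max(0,v-70):v+70,u-80:u+80];cv2.imwrite('pics/crop6.png',cv2.resize(a,None,fx=4,fy=4,interpolation=cv2.INTER_CUBIC))
E
```

```text
[500.60851562 219.20897379 198.0732021 ]
{'t': 24.13, 'p': [525.0, 214.5, 188.2], 'F': [-0.5, 0.0, -3.9], 'M': [0.04, -0.03, -0.02], 'g': (10.7, 58.5)}
False {'t': 25.08, 'p': [525.0, 214.5, 176.1], 'F': [-0.5, -0.1, -3.2], 'M': [-0.03, 0.01, 0.0], 'g': (10.8, 58.5)}
```

View pics/crop6.png

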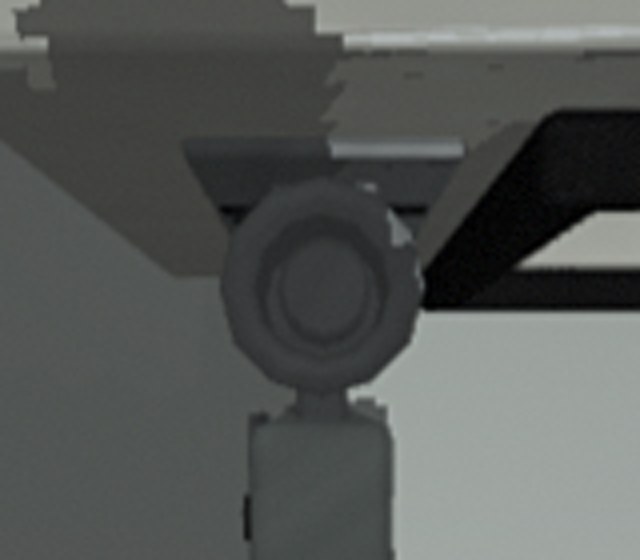

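The pin sits inside the socket bore, centred near (323,285), with 8 mm already engaged and no force. I'll lower until it seats.

Run:
```python
from h import *
p=bot.read_state()['ee_pos']
h=bot.servo_line([525.0,214.5,163],speed=15,until_force=3.5);print(h,st())
bot.dwell(.2);print(st())
c=cam('wrist');P=cloud(c);Z=P[...,2];m=(P[...,0]>605)&(P[...,0]<620)&(P[...,1]>190)&(P[...,1]<215)&(Z>174)&(Z<190)
print(np.percentile(Z[m],[10,50,90]))
m=(P[...,0]>565)&(P[...,0]<595)&(P[...,1]>195)&(P[...,1]<220)&(Z>185)&(Z<215);print('top',np.percentile(Z[m],[10,50,90]))
```

```text
True {'t': 25.77, 'p': [524.8, 214.5, 166.4], 'F': [-1.5, 1.0, 3.7], 'M': [0.03, -0.21, -0.03], 'g': (10.9, 59.7)}
{'t': 25.97, 'p': [524.8, 214.5, 166.2], 'F': [-1.4, -0.6, 6.5], 'M': [0.03, -0.3, 0.03], 'g': (10.6, 60.0)}
[178.29682453 182.18012997 183.43433352]
top [198.67957845 199.56225614 200.3722491 ]
```

It is home: contact at TCP z 166.3 and door top about 199. Next I'll swing it most of the way in the grip.

```bash
cat >> h.py <<'E'
pin=np.array([612.8,202.8])
def rot(v,deg): a=np.radians(deg); return np.array([np.cos(a)*v[0]-np.sin(a)*v[1],np.sin(a)*v[0]+np.cos(a)*v[1]])
E
python3 - <<'E'
from h import *
s=bot.read_state()['ee_pos']; v=s[:2]-pin; print(v@Xc,v@Yc)
bot.servo_line([s[0],s[1],166.5],speed=20)
for k in np.arange(8,57,8):
    p=pin+rot(v,k); h=bot.servo_line([*p,166.6],attitude=down(-8.35+k),speed=45,until_force=12); print(k,h,st())
    if h: break
c=cam('scene');cv2.imwrite('pics/s7.png',cv2.resize(c['image'][140:290,200:400],None,fx=3,fy=3,interpolation=cv2.INTER_CUBIC))
E
```

```text
-88.81447965022699 -1.2024169490406353
8 False {'t': 26.69, 'p': [524.0, 202.2, 166.5], 'F': [0.3, -0.1, 0.0], 'M': [0.15, -0.46, -0.03], 'g': (10.7, 59.1)}
16 False {'t': 27.12, 'p': [524.9, 190.0, 166.5], 'F': [0.8, 1.0, -0.4], 'M': [0.18, -0.41, 0.09], 'g': (10.6, 59.1)}
24 False {'t': 27.54, 'p': [527.5, 178.0, 166.5], 'F': [-0.7, -0.3, -0.5], 'M': [0.33, -0.33, 0.1], 'g': (11.0, 59.1)}
32 False {'t': 27.97, 'p': [531.8, 166.4, 166.5], 'F': [-0.7, 0.5, -0.6], 'M': [0.38, -0.22, 0.05], 'g': (10.7, 59.1)}
40 False {'t': 28.39, 'p': [537.7, 155.5, 166.6], 'F': [-0.7, 0.5, -0.6], 'M': [0.33, -0.16, 0.03], 'g': (11.0, 59.1)}
48 False {'t': 28.82, 'p': [545.0, 145.5, 166.6], 'F': [-0.6, -0.3, -0.3], 'M': [0.29, -0.09, -0.04], 'g': (10.9, 59.1)}
56 False {'t': 29.24, 'p': [553.6, 136.6, 166.6], 'F': [-1.0, 0.3, 0.4], 'M': [0.26, -0.03, 0.05], 'g': (11.0, 59.1)}
```

View pics/s7.png

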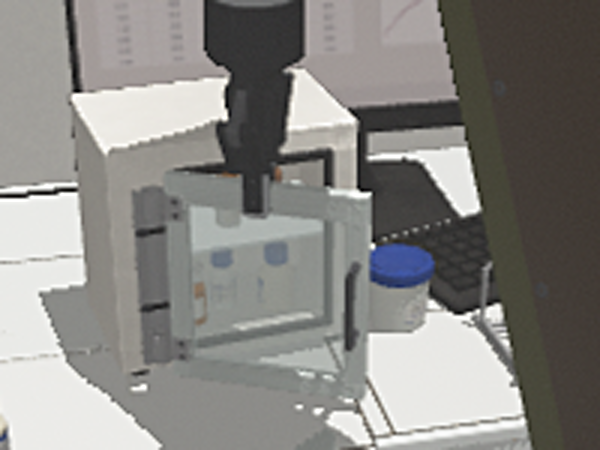

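The door hangs on both pins about 34° open, with the gripper at crop (255,190). Now I'll release it, go round to the outer face and push it shut gently.

Run:
```python
from h import *
bot.move_gripper(28); print(st())
s=bot.read_state()['ee_pos']; bot.servo_line([s[0],s[1],260],speed=100); print(st())
bot.move_gripper(2,20)
D=143
def pose(th,gap):
    u=rot(-Yc,-th); n=rot(Xc,-th); return pin+D*u-n*(6+11+gap)
p=pose(34,25); bot.move_to([*p,260],down(171.65-34)); print(st())
bot.servo_line([*p,164],speed=100,until_force=6); print(st())
for th in [34,27,20,14,9,5,2]:
    h=bot.servo_line([*pose(th,1 if th>2 else 1),164],attitude=down(171.65-th),speed=50,until_force=10); print(th,h,st())
    if h: break
```

```text
{'t': 29.6, 'p': [553.8, 136.4, 166.7], 'F': [1.1, 0.9, -0.2], 'M': [-0.01, 0.01, -0.04], 'g': (28.3, 0.0)}
{'t': 30.68, 'p': [553.6, 136.4, 259.3], 'F': [0.6, 0.2, -0.3], 'M': [-0.01, -0.02, 0.01], 'g': (28.2, 0.0)}
{'t': 32.45, 'p': [485.5, 125.4, 260.0], 'F': [0.0, -0.6, 0.1], 'M': [0.03, 0.02, -0.02], 'g': (2.0, 0.0)}
{'t': 33.56, 'p': [485.7, 125.5, 164.6], 'F': [0.1, 0.3, -0.2], 'M': [0.06, 0.01, 0.03], 'g': (1.9, 0.0)}
34 False {'t': 34.19, 'p': [503.1, 109.2, 163.9], 'F': [0.1, 0.3, -1.1], 'M': [0.02, 0.05, 0.03], 'g': (2.0, 0.0)}
27 False {'t': 34.69, 'p': [515.2, 96.8, 164.0], 'F': [-0.2, 0.4, -0.5], 'M': [-0.04, 0.01, -0.04], 'g': (1.6, 0.0)}
20 False {'t': 35.19, 'p': [528.8, 85.7, 163.9], 'F': [0.6, -0.1, -0.2], 'M': [-0.0, 0.04, -0.01], 'g': (1.8, 0.0)}
14 False {'t': 35.64, 'p': [541.5, 77.6, 163.9], 'F': [0.1, 0.1, -0.2], 'M': [0.0, 0.02, 0.07], 'g': (1.9, 0.0)}
9 False {'t': 36.04, 'p': [552.7, 71.8, 163.9], 'F': [-0.5, 0.6, 0.3], 'M': [0.01, 0.03, -0.01], 'g': (2.1, 0.0)}
5 False {'t': 36.39, 'p': [562.0, 68.0, 163.9], 'F': [-0.3, -0.8, -0.4], 'M': [0.02, -0.01, 0.01], 'g': (2.1, 0.0)}
2 False {'t': 36.69, 'p': [569.1, 65.5, 163.9], 'F': [0.5, 0.4, -0.2], 'M': [0.0, 0.05, -0.03], 'g': (2.3, 0.0)}
```

Run:
```python
from h import *
u=-Yc; p=pin+143*u-Xc*(17-6)
h=bot.servo_line([*p,164],attitude=down(171.65),speed=12,until_force=5); print(h,st())
s=bot.read_state()['ee_pos'][:2]-pin; print('n',s@Xc,'d',-s@Yc)
bot.dwell(.3);print(st())
c=cam('scene');P=cloud(c);v=P[...,:2]-pin;a=v@Xc;d=-v@Yc
for z0,z1 in [(14,34),(180,198)]:
  for d0,d1 in [(-8,5),(20,60),(60,100),(100,130),(150,172)]:
    m=(P[...,2]>z0)&(P[...,2]<z1)&(d>d0)&(d<d1)&(abs(a)<40)
    if m.sum()>5: print((z0,d0),m.sum(),np.percentile(a[m],[20,50,80]).round(1))
cv2.imwrite('pics/s8.png',cv2.resize(c['image'][140:290,200:400],None,fx=3,fy=3,interpolation=cv2.INTER_CUBIC))
```

```text
True {'t': 37.38, 'p': [576.8, 63.7, 163.6], 'F': [-3.1, 0.3, 0.6], 'M': [0.13, 0.37, 0.04], 'g': (1.9, 1.5)}
n -15.43449599705981 d 142.8271595783449
{'t': 37.68, 'p': [576.6, 63.8, 163.3], 'F': [-3.0, 1.1, 2.6], 'M': [0.14, 0.46, 0.03], 'g': (2.0, 1.5)}
(14, -8) 19 [-9.4 -7.4 10.2]
(14, 20) 104 [-8.4 -6.3 -4.1]
(14, 60) 107 [-8.2 -5.9 -3.1]
(14, 100) 81 [-7.6 -5.9 -3.1]
(14, 150) 53 [-7.2 -5.6 -2.9]
(180, -8) 49 [ 8.4 13.8 15.9]
(180, 20) 154 [-5.9 -4.2  2.5]
(180, 60) 153 [-5.5 -3.4 11.2]
(180, 100) 129 [-7.  -4.3  5.8]
(180, 150) 34 [-23.2  -6.5  -4.2]
```

View pics/s8.png

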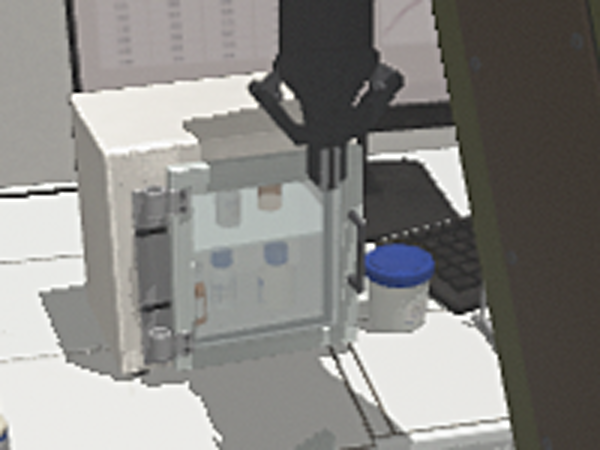

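The door is shut, with the gripper finger on its top bar at crop (325,165). The outer face is at about -6 mm everywhere, so it lies flat. I'll back off, check it stays, and hand in.

Run:
```python
from h import *
rel(-60,0,0,speed=60); rel(-40,0,120,speed=150); bot.dwell(.5); print(st())
c=cam('scene');P=cloud(c);v=P[...,:2]-pin;a=v@Xc;d=-v@Yc
for z0,z1 in [(14,34),(178,196)]:
  for d0,d1 in [(20,60),(60,100),(100,130),(150,172)]:
    m=(P[...,2]>z0)&(P[...,2]<z1)&(d>d0)&(d<d1)&(a>-25)&(a<0)
    if m.sum()>5: print((z0,d0),m.sum(),np.median(a[m]).round(1))
m=(a>-9)&(a<9)&(d>10)&(d<170)&(P[...,2]>185)&(P[...,2]<206);print('top z',np.percentile(P[m][:,2],[50,95]))
```

```text
{'t': 40.38, 'p': [477.9, 78.3, 283.2], 'F': [-0.9, 0.5, 0.9], 'M': [-0.01, -0.01, 0.03], 'g': (2.3, 0.0)}
(14, 20) 108 -7.1
(14, 60) 111 -8.0
(14, 100) 82 -8.4
(14, 150) 58 -10.2
(178, 20) 116 -6.5
(178, 60) 113 -7.3
(178, 100) 85 -7.7
(178, 150) 66 -8.9
top z [193.52387896 197.76771465]
```

The free edge sprang back about 3 mm when I retracted quickly. I'll press again lightly, and withdraw slowly so the seal relaxes against the finger.

```bash
cat > chk.py <<'E'
from h import *
def chk():
    c=cam('scene');P=cloud(c);v=P[...,:2]-pin;a=v@Xc;d=-v@Yc
    for z0,z1 in [(14,34),(178,196)]:
        print(z0,[np.median(a[(P[...,2]>z0)&(P[...,2]<z1)&(d>d0)&(d<d1)&(a>-25)&(a<0)]).round(1) for d0,d1 in [(20,60),(60,100),(100,130),(150,172)]])
E
python3 - <<'E'
from chk import *
q=lambda n:(pin+143*-Yc+Xc*n)
bot.servo_line([*q(-60),164],speed=120)
bot.servo_line([*q(-24),164],speed=60); bot.dwell(.2); print(st())
h=bot.servo_line([*q(-12),164],speed=6,until_force=3); s=bot.read_state()['ee_pos'];n=(s[:2]-pin)@Xc;print(h,n,st())
chk()
bot.servo_line([*q(n-3),164],speed=2); print(st()); chk()
bot.servo_line([*q(n-8),164],speed=5); chk()
bot.servo_line([*q(-60),164],speed=60); bot.servo_line([*q(-100),280],speed=150); bot.dwell(.3); print(st()); chk()
E
```

```text
{'t': 42.62, 'p': [568.1, 64.9, 164.1], 'F': [0.9, -0.2, 0.3], 'M': [-0.0, -0.0, -0.03], 'g': (2.1, 0.0)}
True -16.045159812539048 {'t': 43.94, 'p': [576.1, 63.6, 163.6], 'F': [-2.4, -0.0, 1.3], 'M': [0.07, 0.23, 0.02], 'g': (2.4, 0.8)}
14 [np.float64(-6.4), np.float64(-6.3), np.float64(-5.7), np.float64(-5.7)]
178 [np.float64(-5.5), np.float64(-5.0), np.float64(-5.5), np.float64(-6.8)]
{'t': 45.15, 'p': [573.2, 64.1, 164.0], 'F': [-0.8, -0.3, 0.1], 'M': [-0.01, -0.04, -0.03], 'g': (2.1, 0.0)}
14 [np.float64(-7.1), np.float64(-7.5), np.float64(-7.5), np.float64(-9.0)]
178 [np.float64(-6.1), np.float64(-6.7), np.float64(-6.9), np.float64(-8.3)]
14 [np.float64(-7.0), np.float64(-7.1), np.float64(-7.6), np.float64(-8.4)]
178 [np.float64(-6.6), np.float64(-6.7), np.float64(-7.2), np.float64(-7.6)]
{'t': 48.42, 'p': [493.1, 75.8, 279.6], 'F': [-0.3, 0.5, 0.3], 'M': [0.02, -0.03, 0.04], 'g': (2.0, 0.0)}
14 [np.float64(-6.9), np.float64(-7.1), np.float64(-8.3), np.float64(-9.1)]
178 [np.float64(-6.2), np.float64(-7.0), np.float64(-6.6), np.float64(-7.3)]
```

Run:
```python
from chk import *
bot.move_to([500,110,340],down(-8.35)); bot.dwell(.2)
c=cam('wrist');P=cloud(c);v=P[...,:2]-pin;a=v@Xc;d=-v@Yc;Z=P[...,2]
m=(Z>194)&(Z<204)&(a>-15)&(a<9)&(d>10)&(d<178)
for d0 in range(10,178,24):
    k=m&(d>d0)&(d<d0+24); f=(Z>208)&(Z<217)&(d>d0)&(d<d0+24)&(a<60)
    print(d0,k.sum(),'door',np.percentile(a[k],[3,97]).round(1) if k.sum() else None,'z',np.median(Z[k]).round(1),'cab front',np.percentile(a[f],1).round(1) if f.sum() else None)
print(st())
```

```text
10 424 door [-5.3  6.3] z 199.4 cab front 14.5
34 497 door [-5.5  5.6] z 199.0 cab front 14.6
58 502 door [-5.6  5.7] z 198.4 cab front 14.7
82 501 door [-6.2  5.6] z 198.0 cab front 14.8
106 496 door [-6.3  5. ] z 197.4 cab front 14.8
130 476 door [-6.9  4.3] z 197.0 cab front 14.8
154 479 door [-6.9  4.3] z 196.5 cab front 14.8
{'t': 51.41, 'p': [500.0, 110.0, 340.0], 'F': [-0.1, 0.7, -0.7], 'M': [-0.01, -0.01, 0.05], 'g': (1.9, 0.0)}
```

The hinge side is on the seal, but the free edge still stands about 2 mm off. I'll press once more and unload the seal very slowly.

Run:
```python
from chk import *
q=lambda n:(pin+143*-Yc+Xc*n)
bot.servo_line([*q(-45),164],speed=140)
bot.servo_line([*q(-22),164],speed=40); bot.dwell(.1)
h=bot.servo_line([*q(-12),164],speed=6,until_force=3); s=bot.read_state();n=(s['ee_pos'][:2]-pin)@Xc;print(h,n,st())
bot.servo_line([*q(n-.5),164],speed=.8); print(st())
bot.servo_line([*q(n-1.0),164],speed=.8); bot.dwell(.3); print(st())
bot.servo_line([*q(n-2.0),164],speed=2); print(st())
bot.servo_line([*q(-50),164],speed=70); print(st())
c=cam('wrist');P=cloud(c);v=P[...,:2]-pin;a=v@Xc;d=-v@Yc;Z=P[...,2]
m=(Z>193)&(Z<204)&(a>-15)&(a<9)&(d>10)&(d<178)
for d0 in range(10,178,24):
    k=m&(d>d0)&(d<d0+24); f=(Z>208)&(Z<217)&(d>d0)&(d<d0+24)&(a<60)
    if k.sum()>20 and f.sum()>20: print(d0,'door',np.percentile(a[k],[3,97]).round(1),'cab front',np.percentile(a[f],1).round(1))
```

```text
True -15.98723570429315 {'t': 54.77, 'p': [576.2, 63.6, 163.5], 'F': [-1.4, 1.0, -0.1], 'M': [0.02, 0.25, 0.0], 'g': (2.2, 0.7)}
{'t': 55.19, 'p': [575.7, 63.7, 164.0], 'F': [-0.2, -0.0, -0.3], 'M': [0.01, -0.02, 0.0], 'g': (1.9, 0.1)}
{'t': 55.81, 'p': [575.2, 63.8, 164.0], 'F': [-0.5, -0.0, 0.3], 'M': [0.0, -0.03, 0.03], 'g': (2.2, 0.1)}
{'t': 56.29, 'p': [574.2, 63.9, 164.0], 'F': [-0.5, 0.5, -0.9], 'M': [0.03, -0.03, 0.04], 'g': (2.1, 0.0)}
{'t': 56.9, 'p': [542.8, 68.6, 164.2], 'F': [0.2, -0.1, 0.2], 'M': [-0.03, 0.04, 0.0], 'g': (1.9, 0.0)}
34 door [-5.   7.7] cab front 14.5
58 door [-5.3  6.2] cab front 15.0
82 door [-5.7  7.9] cab front 15.2
106 door [-6.   7.9] cab front -37.6
130 door [-6.4  7.9] cab front -52.9
154 door [-6.6  4.6] cab front 14.5
```

Run:
```python
from h import *
print(bot.finish_job())
```

```text
the job is handed in; nothing more can be done
None
```

The large door is hung fully home on both pins and swung shut, with the gripper clear when I handed in at about 57 s; the hinge side lies on the seal and the free edge measured roughly 0.5–1.5 mm off it (about 1 mm measurement error), and nothing else was touched.

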